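# Centre the culture dish and set the light base's iris

### The arm

A 6-joint arm with a two-finger parallel gripper is mounted at the origin on the work surface. World frame = base frame: x ahead of the robot, y to its left, z up, the work surface at z = 0. Lengths are in m, angles in degrees, forces in N, time in s.
With the tool pointing down it reaches from about 0.35 to 0.875 m from the base axis. Payload 4.2 kg.
Tool frame: the origin (TCP) lies between the finger pads; the fingertips stand 19 mm ahead of it and the grasp point (between the pads) is the TCP; z points along the fingers, y is the line along which they close (so a half turn about z gives the same grasp; the last joint's range is limited). The gripper opens to 87 mm and grips with 3 to 60 N. Pads are 19 mm wide; open, the fingers measure 117 mm over their backs; the gripper's body (75 mm by 190 mm) begins 51 mm behind the grasp point.
Start: joints at [-57.662, 22.042, 0.453, 0, -68.411, -14.817], TCP at [0.188, -0.596, 0.216] pointing down, gripper open.
Joint ranges: [-179.83, 179.83], [-69.29, 118.12], [-61.27, 80.66], [-181.25, 117.63], [-171.15, -9.14], [-177.46, 177.46]. Speed limits (degrees/s): [159.86, 159.86, 180, 180, 180, 180].

### API

Orientations are given as a 3x3 rotation matrix whose columns are the frame's x, y, z axes.
In Python, from station import r gives the robot as it stands.
- The arm moves only by the tool drive_tool, never from a script. Its argument "steps" is one flat list of numbers, 7 for each row, row after row: the turn, a rotation vector about the tool's x, y, z in rad, then the shift along the tool's x, y, z in m, then the opening, from 0 (shut) to 1 (fully open). A call has 1 to 10 rows; each row shifts and turns the commanded pose from where the row before left it, along the tool's axes as they then stand; what a row does not reach is not made up. A row lasts 1/12 s, in which the tool goes at most 41.7 mm and 7.16 degrees, less where a joint would pass 70% of its speed; a pose out of reach is approached as far as the arm can. A call is refused whole if a number of a shift passes 0.0417 or a number of a turn 0.125, either way. A call with a gripper value outside its range is refused whole. The fingers move at their own pace and stop on an object; the grip force is fixed at half the most. Time passes only in rows, so rows that do not move let the fingers close. It gives the time, the measured TCP pose, the force, the opening and the grip force at its end, in the units of the state.
- r.sense(): the state, without advancing time (a new reading comes with each control period).
- r.capture(name): name is "scene" or "top" or "wrist"; returns the picture (400x640x3 uint8, blue, green, red); there is no depth.
- r.camera_params(name): a dict with "camera_matrix" (3x3 intrinsics, pixels), "extrinsics" (4x4, takes a point from world to camera coordinates). Camera axes: x right, y down, z forward; pixel columns grow to the right and rows downward; lengths in m; the calibration is good to about 2 mm. A picture is of the moment at which its call begins: read the wrist's pose just before it. camera_params takes no time and is no camera call; for the wrist camera it gives the pose at the moment of the call.
- r.finish_job(): hands the job in; it is judged then, once.
The state is a dict: "time_s": time; "joints": joint angles; "joint_velocities": joint speeds; "effort": joint torques, N m; "tcp_pos": TCP position; "ee_rot": TCP orientation; "wrist_force": force on the tool from outside, world axes, zero at the start; "moment": the same for the moment, N m; "gripper_width": opening from 0.0 (shut) to 1.0 (fully open); "gripper_force": force on a finger pad.
Only numpy, scipy, OpenCV 4.12 (cv2) and the standard library are available. Lean on these libraries where they do the work, as an engineer would, in place of code of your own. Each camera call takes 0.05 s, during which the arm holds its last target. There are 200 camera calls.

### The job

Get the light base ready for looking at the small culture dish: with your fingertips, push the closed dish across the glass until it sits in the middle of the round stage glass, and push the iris lever round its arc until its pointer stands on the first short mark past the long half-open mark, on the wide-open side. Do not lift or tip the dish, and leave the stain bottle, the tube rack and the slide box where they are.

Things in the scene. Friction and masses are not known exactly. Their poses are not given: they have to be found in the camera images.
- light_base: Fixed white box, 280 mm (x) by 250 mm (y), flat top 80 mm up; origin under its centre on the work surface, z up, -x towards its front with the dimmer knob. In its middle stands a round stage disc, 120 mm across, top 90 mm up; round that the knurled aluminium iris ring, 144 mm across, top 87 mm up. Dark iris leaves show through the glass and open as the lever moves.
- stage_centre (a point): Centre of the round stage disc (clear glass, aluminium rim), on its upper face, 90 mm above the work surface; axes as the base's. The iris ring turns about the vertical through this point.
- half_open_mark (a point): Inner end of the long half-open mark, on the base's top, 103 mm from the stage centre towards the base's -x (front). Seven black marks lie 20 degrees apart on this arc: long (17 mm) at shut, half open and wide open, two short (8 mm) between. From above, shut is 60 degrees clockwise of half open and wide open 60 degrees counter-clockwise. A black wedge outside them thickens towards wide open.
- lever_knob (a point): Centre of the top of the lever's knob, 114 mm above the work surface: an upright black cylinder, 12 mm across, from 87 to 114 mm up, axis 84 mm from the stage centre, on a flat radial arm of the iris ring. The arm ends in a thin black pointer just inside the marks. Pushed sideways, about 2 N, it turns the ring; it has friction and no spring and stays where left.
- iris (a joint): Angle of the iris ring and lever in rad: 0 at the shut mark, growing counter-clockwise from above, 1.047 at the half-open mark, 1.396 at the mark to be set (first short one past half open), 2.094 at the wide-open mark; stops at 0 and 2.094. At the start it is between shut and a little short of half open.
- dish_centre (a point): Centre (half-way up) of the closed culture dish: clear round plastic, lid on, dark red gel inside, 60 mm across the lid, 15 mm tall, 30 to 65 g, loose on the stage glass, at the start 16 to 36 mm off its centre on the side away from the lever. The lid's skirt, from 5 to 15 mm above the glass, is its widest part.
- stain_bottle_mid (a point): Middle of a small amber dropper bottle, 32 mm in diameter, 82 mm tall, standing loose on the work surface beside the base: not to be moved.
- tube_rack_mid (a point): A point 50 mm up in the middle of a white tube rack, 200 by 75 mm, with capped tubes up to 103 mm above the work surface, standing loose beside the base: not to be moved.
- slide_box_mid (a point): Middle of a small box of microscope slides, 85 by 30 mm and 30 mm tall, standing loose beside the base: not to be moved.
There are look-alikes about, which are no part of the job. There is more than one size of the part that bears dish_centre; the job needs the middle-sized.

How it is judged:
By the outcome, as a careful person would: the job done as asked, in the order asked, and still so for the second after the job is handed in, with the robot touching nothing.
It also fails if it takes over 61 s, if anything falls off the work surface, if the arm or the gripper's body presses on something with over 40 N, if the wrist force passes 120 N, or if a joint passes its speed limit or range.

## Working session

There is one attempt and no reset: what is moved stays moved. The work goes in short steps, Python scripts to look and compute and a tool call to move; the robot and the scene stay as the last step left them, time stands still between calls to the robot, and variables do not carry over. Pictures are saved under pics/ and viewed, at most 10 in all, crops included, and the job is handed in when it is done.

Besides the shell and the picture viewer there is one more tool, called after ">>>" as a command line: name --argument value ..., lists and objects as JSON in quotes. drive_tool: Moves the arm, as the interface text tells. Its arguments: {"type":"object","properties":{"steps":{"type":"array"}},"required":["steps"]}

```bash
mkdir -p pics; python3 - <<'E'
from station import r
import cv2,numpy as np
s=r.sense();print(s['time_s'],s['tcp_pos'],s['ee_rot'],s['gripper_width'])
for n in("top","scene"):
    im=r.capture(n);cv2.imwrite(f"pics/{n}0.png",im)
    p=r.camera_params(n);print(n,np.round(p["camera_matrix"],1).tolist(),np.round(p["extrinsics"],4).tolist())
E
```

```text
0.0 [ 0.18797946 -0.59540136  0.21505528] [[-9.53673924e-01 -3.00841388e-01 -7.11983394e-04]
 [-3.00842226e-01  9.53671632e-01  2.09139591e-03]
 [ 4.98199182e-05  2.20870441e-03 -9.99997560e-01]] 1.0002862919771263
top [[476.3, 0.0, 319.9], [0.0, 476.3, 208.9], [0.0, 0.0, 1.0]] [[-0.0147, -0.9997, -0.0179, 0.0439], [-0.9934, 0.0166, -0.1136, 0.6279], [0.1139, 0.0161, -0.9934, 1.1544], [0.0, 0.0, 0.0, 1.0]]
scene [[389.6, 0.0, 320.3], [0.0, 389.6, 205.1], [0.0, 0.0, 1.0]] [[-0.6681, 0.7438, -0.0199, 0.4024], [0.5002, 0.4292, -0.752, -0.2668], [-0.5508, -0.5124, -0.6588, 1.1505], [0.0, 0.0, 0.0, 1.0]]
```

View pics/top0.png

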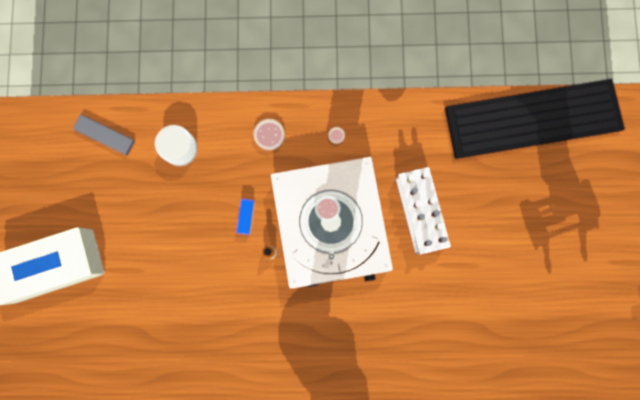

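View pics/scene0.png

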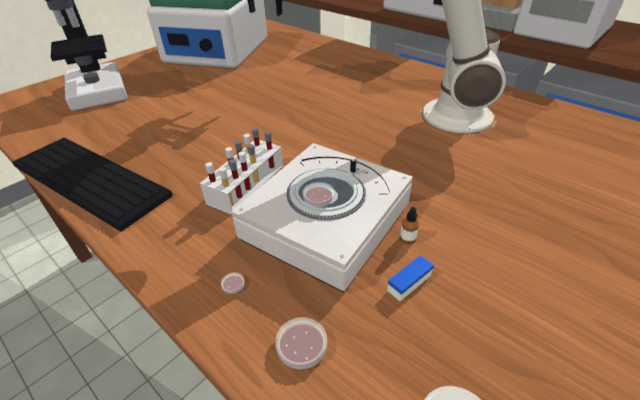

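The top view shows the base around (331,222), with the pink dish at about (327,208), the lever knob near (331,257) at the front and the rack on the right. I'll zoom in.

```bash
cat >h.py <<'E'
from station import r
import cv2,numpy as np
def P(n):
    p=r.camera_params(n);return np.array(p["camera_matrix"]),np.array(p["extrinsics"])
def back(n,uv,z,par=None):
    K,E=par or P(n);d=E[:3,:3].T@np.linalg.solve(K,[uv[0],uv[1],1]);c=-E[:3,:3].T@E[:3,3]
    return c+d*(z-c[2])/d[2]
def proj(n,X,par=None):
    K,E=par or P(n);q=K@(E[:3,:3]@X+E[:3,3]);return q[:2]/q[2]
E
python3 - <<'E'
from h import *
im=cv2.imread("pics/top0.png")[150:295,230:460]
cv2.imwrite("pics/top0c.png",cv2.resize(im,None,fx=3.45,fy=3.45,interpolation=cv2.INTER_CUBIC))
for nm,uv,z in(("c0",(272,173),.08),("c1",(371,157),.08),("c2",(392,271),.08),("c3",(290,287),.08),("dish",(327,208.5),.105),("knob",(331,257),.114),("disc",(330.5,222),.09)):
    print(nm,back("top",uv,z).round(4))
E
```

```text
c0 [0.7134 0.1484 0.08  ]
c1 [ 0.7485 -0.093   0.08  ]
c2 [ 0.4729 -0.1352  0.08  ]
c3 [0.4388 0.1067 0.08  ]
dish [0.6213 0.0161 0.105 ]
knob [0.5075 0.0087 0.114 ]
disc [0.5906 0.0083 0.09  ]
```

View pics/top0c.png

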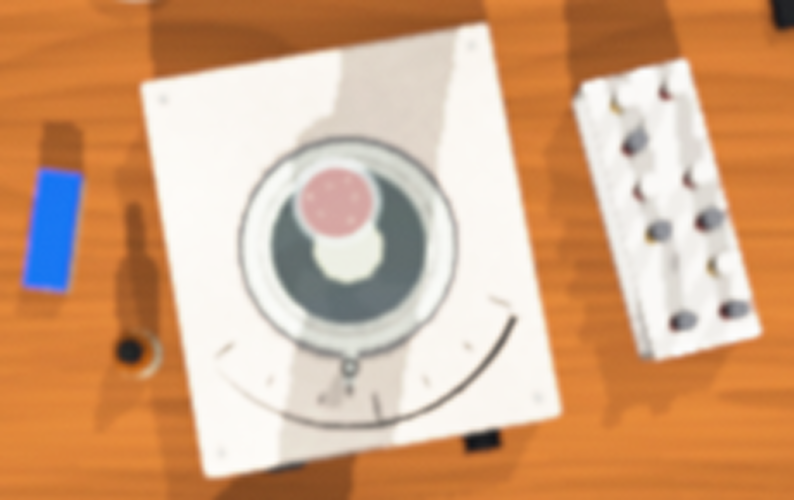

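>>> drive_tool --steps '[0,0,0,-0.0287,0.0227,-0.0043,0.35,0,0,0,-0.0287,0.0227,-0.0043,0.35,0,0,0,-0.0287,0.0227,-0.0043,0.35,0,0,0,-0.0287,0.0227,-0.0043,0.35,0,0,0,-0.0287,0.0227,-0.0043,0.35,0,0,0,-0.0287,0.0227,-0.0043,0.35,0,0,0,-0.0287,0.0227,-0.0043,0.35,0,0,0,-0.0287,0.0227,-0.0043,0.35,0,0,0,-0.0287,0.0227,-0.0043,0.35,0,0,0,-0.0287,0.0227,-0.0043,0.35]'

```text
time_s: 0.93
tcp_pos: [0.3939, -0.2913, 0.2591]
ee_rot: [[-0.954, -0.301, -0.0], [-0.301, 0.954, 0.0], [0.0, 0.0, -1.0]]
wrist_force: [1.1, 0.4, 0.2]
gripper_width: 0.38
gripper_force: 0.0
```

>>> drive_tool --steps '[0,0,0,-0.0287,0.0227,-0.0043,0.35,0,0,0,-0.0287,0.0227,-0.0043,0.35,0,0,0,-0.0287,0.0227,-0.0043,0.35,0,0,0,-0.0287,0.0227,-0.0043,0.35,0,0,0,-0.0287,0.0227,-0.0043,0.35,0,0,0,-0.0287,0.0227,-0.0043,0.35,0,0,0,-0.0287,0.0227,-0.0043,0.35,0,0,0,-0.0287,0.0227,-0.0043,0.35,0,0,0,-0.0287,0.0227,-0.0043,0.35,0,0,0,0,0,0,0.35]'

```text
time_s: 1.77
tcp_pos: [0.5814, -0.016, 0.297]
ee_rot: [[-0.952, -0.306, 0.001], [-0.306, 0.952, 0.001], [-0.001, 0.0, -1.0]]
wrist_force: [0.7, -1.6, -0.9]
gripper_width: 0.352
gripper_force: 0.0
```

```bash
python3 - <<'E'
from h import *
s=r.sense();print(s['time_s'],s['tcp_pos'].round(4),s['ee_rot'].round(4).tolist(),s['gripper_width'])
K,E=P("wrist");im=r.capture("wrist");cv2.imwrite("pics/w1.png",im);np.savez("w1.npz",K=K,E=E)
C=np.array([.5937,.0067,.09]);print((-E[:3,:3].T@E[:3,3]).round(3),[proj("wrist",np.array(X),(K,E)).round(1) for X in (C,[.6213,.0161,.105],[.5075,.0087,.114])])
E
```

```text
1.7667 [ 0.5814 -0.016   0.297 ] [[-0.9522, -0.3055, 0.0009], [-0.3055, 0.9522, 0.0006], [-0.001, 0.0004, -1.0]] 0.35245970281610917
[ 0.511 -0.039  0.466] [array([343., 190.]), array([343.8, 220.2]), array([375. , 112.9])]
```

View pics/w1.png

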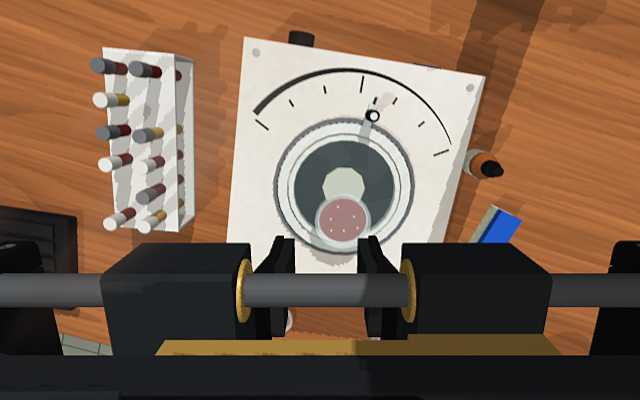

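The wrist view has the dish at about (343,219), the ring centre near (344,187), the knob top at (373,116) and the half-open mark at about (362,85). All are within 3 mm of the top-camera estimates. I'll refine with one enlarged crop.

```bash
python3 - <<'E'
from h import *
im=cv2.imread("pics/w1.png")[60:260,245:460]
cv2.imwrite("pics/w1c.png",cv2.resize(im,None,fx=3,fy=3,interpolation=cv2.INTER_CUBIC))
E
```

```text
(no output)
```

View pics/w1c.png

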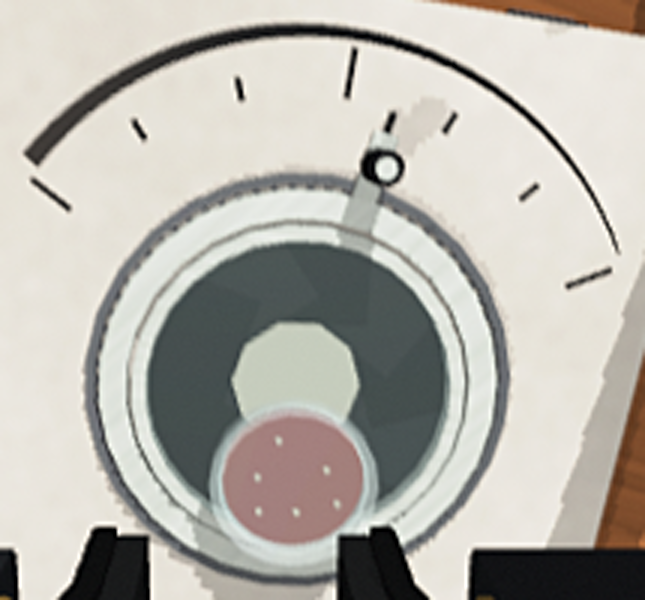

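```bash
python3 - <<'E'
from h import *
d=np.load("w1.npz");par=(d["K"],d["E"])
b=lambda c,z:back("wrist",(c[0]/3+245-.33,c[1]/3+60-.33),z,par)
M=[b(c,.08)[:2] for c in [(567,287),(521,199),(446,132),(347,98),(241,100),(145,138),(70,210)]]
M=np.array([complex(*m) for m in M]);q=.103*np.exp(1j*np.radians(np.arange(-60,61,20)))
A=np.c_[np.ones(7),q];(c,s),*_=np.linalg.lstsq(A,M,rcond=None)
print("C",c,"scale",abs(s),"front",np.degrees(np.angle(s))%360,"res mm",abs(A@[c,s]-M)*1e3)
for n,p,z in(("ring",(298,377),.087),("dish",(294,481),.105),("knob",(384,168),.114)):
    x=complex(*b(p,z)[:2]);print(n,x,abs(x-c),np.degrees(np.angle(x-c))%360)
g=complex(*b((388,123),.087)[:2]);print('ptr',np.degrees(np.angle(g-c))%360)
E
```

```text
C (0.5946845387931314+0.00817620401216014j) scale 1.0063184719981164 front 189.0236671138773 res mm [0.22306443 0.16396909 0.47925342 0.13761003 0.30051645 0.41481083
 0.38877075]
ring (0.5890710907281088+0.00641010823490365j) 0.0058847169407839316 197.46455076224368
dish (0.6214564928351374+0.014880636099890328j) 0.027598676287935702 14.059291387355836
knob (0.5106104838181645+0.007451676744194578j) 0.08407717680616887 180.49374717340936
ptr 180.5071545667535
```

>>> drive_tool --steps '[0,0,0,-0.0325,0.0057,0,0.35,0,0,0,-0.0325,0.0057,0,0.35,0,0,0,-0.0325,0.0057,0,0.35,0,0,0,0,0,0.035,0.35,0,0,0,0,0,0.035,0.35,0,0,0,0,0,0.035,0.35,0,0,0,0,0,0.035,0.35,0,0,0,0,0,0.025,0.35,0,0,0,0,0,0.014,0.35,0,0,0,0,0,0,0.35]'

```text
time_s: 2.65
tcp_pos: [0.6627, 0.0237, 0.1139]
ee_rot: [[-0.954, -0.299, -0.01], [-0.299, 0.954, -0.001], [0.01, 0.002, -1.0]]
wrist_force: [-1.3, 0.2, -0.7]
gripper_width: 0.351
gripper_force: 0.0
```

```bash
python3 - <<'E'
from h import *
s=r.sense();R=s['ee_rot'];print(s['time_s'],s['tcp_pos'].round(4),s['wrist_force'].round(2),s['gripper_width'])
for n,X in(("dish",(.6215,.0149)),("C",(.5947,.008))): print(n,(R.T@(np.array([*X,.118])-s['tcp_pos'])).round(4))
im=r.capture("wrist");cv2.imwrite("pics/w2.png",im)
E
```

```text
2.65 [0.6627 0.0237 0.1139] [-1.28  0.19 -0.67] 0.35065567486765326
dish [ 0.0419  0.0039 -0.0037]
C [ 0.0696  0.0054 -0.0034]
```

View pics/w2.png

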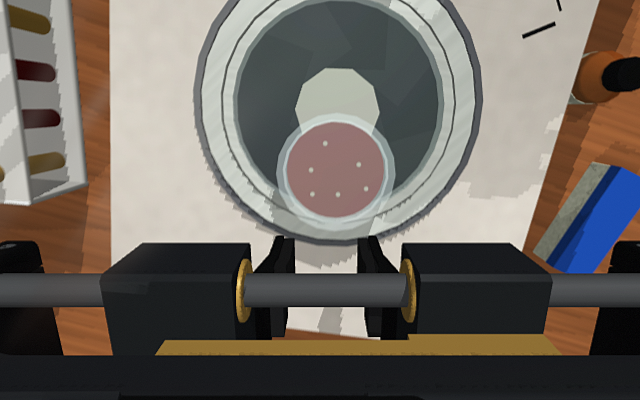

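The dish is at (335,169), clear of the fingers and about 4 mm to tool +y. I'll correct that and let the arm settle.

>>> drive_tool --steps '[0,0,0,0,0.004,-0.003,0.35,0,0,0,0,0,0,0.35,0,0,0,0,0,0,0.35,0,0,0,0,0,0,0.35]'

```text
time_s: 3.03
tcp_pos: [0.6656, 0.0292, 0.1236]
ee_rot: [[-0.954, -0.301, 0.003], [-0.301, 0.954, 0.001], [-0.003, -0.0, -1.0]]
wrist_force: [0.4, -0.1, 0.1]
gripper_width: 0.35
gripper_force: 0.0
```

```bash
cat > m.py <<'E'
from h import *
s=r.sense();R=s['ee_rot'];print(s['time_s'],s['tcp_pos'].round(4),s['wrist_force'].round(2),R.round(3).tolist())
for n,X in(("dish",(.6215,.0149)),("C",(.5947,.008))): print(n,(R.T@(np.array([*X,.118])-s['tcp_pos'])).round(4))
E
python3 m.py
```

```text
3.0333 [0.6656 0.0292 0.1236] [ 0.41 -0.12  0.07] [[-0.954, -0.301, 0.003], [-0.301, 0.954, 0.001], [-0.003, -0.0, -1.0]]
dish [ 0.0464 -0.0004  0.0054]
C [0.074  0.0011 0.0053]
```

>>> drive_tool --steps '[0,0,0,0,0,0.005,0.35,0,0,0,0,0,0,0.35,0,0,0,0.004,0,0,0.35,0,0,0,0.004,0,0,0.35,0,0,0,0.004,0,0,0.35,0,0,0,0.004,0,0,0.35,0,0,0,0.004,0,0,0.35,0,0,0,0.004,0,0,0.35,0,0,0,0.003,0,0,0.35,0,0,0,0,0,0,0.35]'

```text
time_s: 3.87
tcp_pos: [0.6386, 0.0206, 0.117]
ee_rot: [[-0.954, -0.301, -0.0], [-0.301, 0.954, 0.0], [0.0, 0.0, -1.0]]
wrist_force: [-0.2, 0.3, 0.3]
gripper_width: 0.348
gripper_force: 0.0
```

>>> drive_tool --steps '[0,0,0,0,0,0,0.35,0,0,0,0,0,0,0.35]'

```text
time_s: 4.03
tcp_pos: [0.6394, 0.0209, 0.117]
ee_rot: [[-0.954, -0.301, 0.0], [-0.301, 0.954, 0.0], [-0.0, -0.0, -1.0]]
wrist_force: [-0.4, 0.0, 0.2]
gripper_width: 0.351
gripper_force: 0.0
```

```bash
python3 m.py; python3 - <<'E'
from h import *
K,E=P("wrist");im=r.capture("wrist");np.savez("w3.npz",K=K,E=E)
cv2.imwrite("pics/w3.png",cv2.resize(im[20:280,160:500],None,fx=2.2,fy=2.2,interpolation=cv2.INTER_CUBIC))
E
```

```text
4.0333 [0.6394 0.0209 0.117 ] [-0.36  0.01  0.17] [[-0.954, -0.301, 0.0], [-0.301, 0.954, 0.0], [-0.0, -0.0, -1.0]]
dish [ 0.0189 -0.0003 -0.001 ]
C [ 0.0465  0.0012 -0.0011]
```

View pics/w3.png

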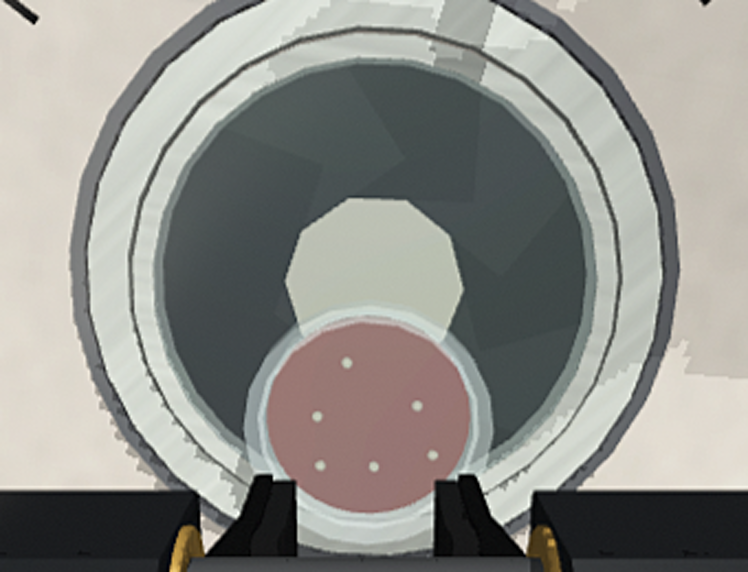

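The dish lid spans columns 243–494 with its top at row 304, and the stage rim spans 130–621 with its top at row 27. I'll compute the offset.

```bash
python3 - <<'E'
from h import *
from scipy.optimize import least_squares
d=np.load("w3.npz");par=(d["K"],d["E"]);R=r.sense()['ee_rot'];t=r.sense()['tcp_pos']
def loc(c,z):return R.T@(back("wrist",((c[0]+.5)/2.2+159.5,(c[1]+.5)/2.2+19.5),z,par)-t)
def fit(pts,z,rad):
    Q=np.array([loc(p,z)[:2] for p in pts]);s=least_squares(lambda c:np.hypot(*(Q-c).T)-rad,Q.mean(0));return s.x.round(4),(s.fun*1e3).round(1)
print("disc",fit([(130,270),(621,270),(372,27)],.09,.06))
print("dish",fit([(243,427),(494,427),(368,304)],.105,.03))
E
```

```text
disc (array([0.0472, 0.0017]), array([ 0.6,  0.6, -0.1]))
dish (array([ 0.0161, -0.0001]), array([ 0.1,  0.1, -0. ]))
```

```bash
python3 - <<'E'
from h import *
d=np.load("w3.npz");par=(d["K"],d["E"]);s=r.sense();R=s['ee_rot'];t=s['tcp_pos']
f=lambda l:((proj("wrist",t+R@np.array(l),par)-[159.5,19.5])*2.2-.5).round(0)
for l in([.0095,.0153,.019],[.0095,.0153,.0],[-.0095,.0153,.019],[-.0095,.0153,0],[.0095,.0295,.0],[.0,.0,.019]):print(l,f(l))
for x in (.016,.02,.03,.0355):print(x,[f([x+.03*np.cos(a),.03*np.sin(a),.012]).tolist() for a in(0,np.pi/2,-np.pi/2)])
i=cv2.imread("pics/w3.png")
print((R.T@(-par[1][:3,:3].T@par[1][:3,3]-t)).round(3), (R.T@par[1][:3,:3].T).round(3).tolist())
E
```

```text
[0.0095, 0.0153, 0.019] [430. 445.]
[0.0095, 0.0153, 0.0] [436. 472.]
[-0.0095, 0.0153, 0.019] [428. 515.]
[-0.0095, 0.0153, 0] [434. 548.]
[0.0095, 0.0295, 0.0] [498. 472.]
[0.0, 0.0, 0.019] [369. 480.]
0.016 [[369.0, 304.0], [494.0, 429.0], [244.0, 429.0]]
0.02 [[369.0, 287.0], [494.0, 413.0], [243.0, 413.0]]
0.03 [[369.0, 242.0], [496.0, 372.0], [241.0, 372.0]]
0.0355 [[369.0, 217.0], [497.0, 349.0], [240.0, 349.0]]
[ 0.074 -0.001 -0.169] [[0.0, -0.964, -0.267], [1.0, 0.0, -0.0], [0.0, -0.267, 0.964]]
```

```bash
python3 - <<'E'
from h import *
im=r.capture("scene");cv2.imwrite("pics/s2.png",im)
s=r.sense();R=s['ee_rot'];t=s['tcp_pos']
f=lambda l:proj("scene",t+R@np.array(l))
c=f([0,0,.01]);u,v=int(c[0])-75,int(c[1])-62
Z=6;o=cv2.resize(im[v:v+100,u:u+130],None,fx=Z,fy=Z,interpolation=cv2.INTER_CUBIC)
for y in(-.0153,.0153):
  for z in (0,.019):
    q=((f([-.0095,y,z])-[u,v])*Z).astype(int);cv2.circle(o,tuple(map(int,q)),3,(0,255,0),-1);print(y,z,q)
a=np.linspace(0,6.28,60)
for z,col in((.105,(255,0,0)),):
  for k in a:
    q=(proj("scene",np.array([*( (t+R@np.array([.0161,0,0]))[:2]+.03*np.array([np.cos(k),np.sin(k)])),z]))-[u,v])*Z;cv2.circle(o,tuple(map(int,q)),1,col,-1)
cv2.imwrite("pics/s2c.png",o)
E
```

```text
-0.0153 0 [390 353]
-0.0153 0.019 [393 400]
0.0153 0 [482 378]
0.0153 0.019 [483 426]
```

View pics/s2c.png

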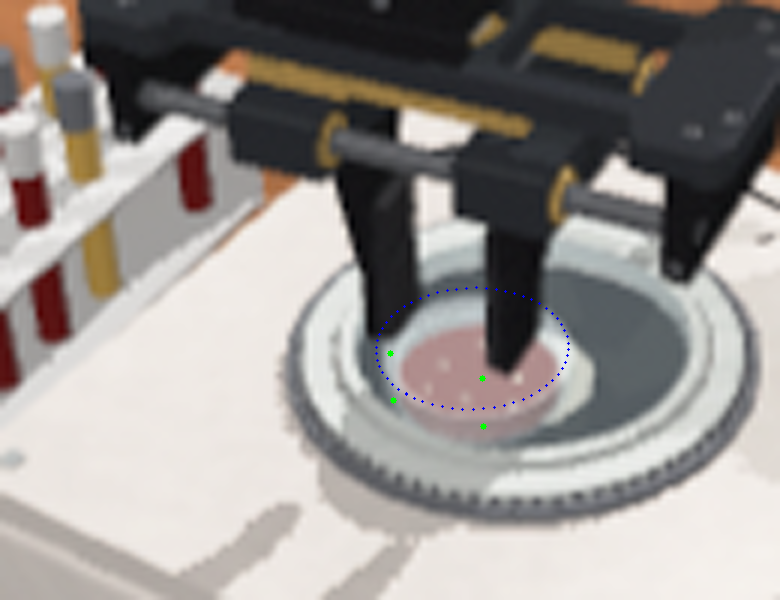

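```bash
python3 - <<'E'
from h import *
s=r.sense();R=s['ee_rot'];t=s['tcp_pos'];print(t)
K,E=P("scene");print((-E[:3,:3].T@E[:3,3]).round(3))
c=proj("scene",t+R@np.array([0,0,.01]));u,v=int(c[0])-75,int(c[1])-62
g=lambda X:((proj("scene",np.array(X))-[u,v])*6).round(0)
print("C",g([.5947,.008,.09]),"C87 ring ext",[g([.5947+.072*np.cos(a),.008+.072*np.sin(a),.087]).tolist() for a in np.radians([0,45,90,135,180,225,270,315])])
for x in(.6215,.63): print(x,g([x,.0149,.105]))
# back-project dish centre & finger tips seen
b=lambda p,z:(R.T@(back("scene",(p[0]/6+u,p[1]/6+v),z)-t)).round(4)
print("gel centre",b((478,385),.10),b((478,385),.105)); 
E
```

```text
[0.63939325 0.02088203 0.11681069]
[1.036 0.405 0.565]
C [516. 329.] C87 ring ext [[362.0, 448.0], [531.0, 485.0], [690.0, 431.0], [736.0, 326.0], [655.0, 236.0], [503.0, 207.0], [358.0, 250.0], [295.0, 347.0]]
0.6215 [475. 341.]
0.63 [457. 355.]
gel centre [0.0053 0.0067 0.0168] [-0.      0.0093  0.0118]
```

The scene view shows the fingers hovering over the lid, with the tips higher than the tool figures suggest. I'll back off, come down behind the dish and check for contact.

>>> drive_tool --steps '[0,0,0,0,0,-0.012,0.35,0,0,0,-0.015,0,0,0.35,0,0,0,-0.015,0,0,0.35,0,0,0,-0.015,0,0,0.35,0,0,0,-0.004,0,0.006,0.35,0,0,0,0,0,0.006,0.35,0,0,0,0,0,0.005,0.35,0,0,0,0,0,0.003,0.35,0,0,0,0,0,0.002,0.35,0,0,0,0,0,0,0.35]'

```text
time_s: 4.97
tcp_pos: [0.6851, 0.0353, 0.1062]
ee_rot: [[-0.954, -0.301, -0.001], [-0.301, 0.954, -0.0], [0.001, 0.0, -1.0]]
wrist_force: [-0.4, 0.3, 0.3]
gripper_width: 0.349
gripper_force: 0.0
```

>>> drive_tool --steps '[0,0,0,0,0,0.001,0.35,0,0,0,0,0,0.001,0.35,0,0,0,0,0,0,0.35,0,0,0,0,0,0,0.35]'

```text
time_s: 5.3
tcp_pos: [0.686, 0.0356, 0.1051]
ee_rot: [[-0.954, -0.301, 0.0], [-0.301, 0.954, 0.0], [-0.0, -0.0, -1.0]]
wrist_force: [-0.2, 0.9, -0.8]
gripper_width: 0.351
gripper_force: 0.0
```

```bash
python3 m.py; python3 - <<'E'
from h import *
for n in("wrist","scene"):
    K,E=P(n);np.savez(n+"4.npz",K=K,E=E);cv2.imwrite(f"pics/{n}4.png",r.capture(n))
s=r.sense();R=s['ee_rot'];t=s['tcp_pos']
im=cv2.imread("pics/scene4.png");c=proj("scene",t);u,v=int(c[0])-75,int(c[1])-55;print(u,v)
a=cv2.resize(im[v:v+100,u:u+130],None,fx=4,fy=4,interpolation=cv2.INTER_CUBIC)
for y in(-.0153,.0153):
  for z in (0,.019): cv2.circle(a,tuple(int(k) for k in (proj("scene",t+R@np.array([-.0095,y,z]))-[u,v])*4),2,(0,255,0),-1)
b=cv2.imread("pics/wrist4.png")[60:260,190:450]
for y in(-.0153,.0153):
  for z in (0,.019): cv2.circle(b,tuple(int(k) for k in (proj("wrist",t+R@np.array([.0095,y,z]))-[190,60])),1,(0,255,0),-1)
b=cv2.resize(b,(260,200));b=cv2.copyMakeBorder(b,0,0,0,260,cv2.BORDER_CONSTANT)
cv2.imwrite("pics/both4.png",np.vstack([a,b]))
E
```

```text
5.3 [0.686  0.0356 0.1051] [-0.25  0.9  -0.81] [[-0.954, -0.301, 0.0], [-0.301, 0.954, 0.0], [-0.0, -0.0, -1.0]]
dish [ 0.0677 -0.0003 -0.0129]
C [ 0.0953  0.0012 -0.0129]
227 157
```

View pics/both4.png

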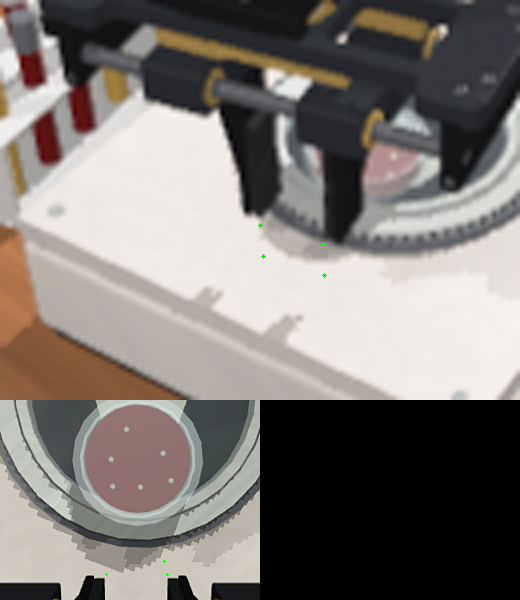

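The tips end roughly at TCP level, and their shadows are clearly detached from the base top. I'll go 11 mm lower, watching the force, then measure by code from the red gel.

>>> drive_tool --steps '[0,0,0,0,0,0.002,0.35,0,0,0,0,0,0.002,0.35,0,0,0,0,0,0.002,0.35,0,0,0,0,0,0.001,0.35,0,0,0,0,0,0.001,0.35,0,0,0,0,0,0,0.35,0,0,0,0,0,0,0.35]'

```text
time_s: 5.98
tcp_pos: [0.6859, 0.0356, 0.0967]
ee_rot: [[-0.954, -0.301, -0.0], [-0.301, 0.954, -0.0], [0.0, -0.0, -1.0]]
wrist_force: [-0.4, -0.1, -0.2]
gripper_width: 0.353
gripper_force: 0.0
```

```bash
cat > dish.py <<'E'
from h import *
def gel(im):
    h=cv2.cvtColor(im,cv2.COLOR_BGR2HSV);m=cv2.inRange(h,(170,50,60),(180,255,255))|cv2.inRange(h,(0,50,60),(6,255,255))
    n,l,st,ce=cv2.connectedComponentsWithStats(m);a=1+np.argmax([s[4] if abs(c[0]-335)<80 and c[1]<300 else 0 for s,c in zip(st[1:],ce[1:])])
    cs,_=cv2.findContours((l==a).astype(np.uint8),cv2.RETR_EXTERNAL,cv2.CHAIN_APPROX_NONE)
    return cv2.convexHull(max(cs,key=len))[:,0].astype(float),st[a]
def circ(Q):
    A=np.c_[2*Q,np.ones(len(Q))];x=np.linalg.lstsq(A,(Q**2).sum(1),rcond=None)[0];return x[:2],np.sqrt(x[2]+x[:2]@x[:2])
def disheval(im,par,z=.10):
    q,st=gel(im);return circ(np.array([back("wrist",p,z,par)[:2] for p in q])),st
E
python3 - <<'E'
from dish import *
for n,f in(("w1","w1.npz"),("wrist4","wrist4.npz")):
    d=np.load(f);print(n,*disheval(cv2.imread(f"pics/{n}.png"),(d["K"],d["E"])))
s=r.sense();print(s['tcp_pos'],s['wrist_force'])
par=P("wrist");im=r.capture("wrist");cv2.imwrite("pics/w5.png",im);print(*disheval(im,par))
E
```

```text
w1 (array([0.62297534, 0.01523079]), np.float64(0.023938307929901377)) [ 320  199   46   42 1455]
wrist4 (array([0.62414244, 0.01594634]), np.float64(0.024691839780882595)) [ 275   65  105  108 8615]
[0.68593055 0.03558507 0.09672961] [-0.40317645 -0.05525504 -0.24585352]
(array([0.62416843, 0.01595485]), np.float64(0.0246675908247398)) [ 273   64  110  112 9476]
```

>>> drive_tool --steps '[0,0,0,0,0,0.002,0.35,0,0,0,0.005,0,0,0.35,0,0,0,0.005,0,0,0.35,0,0,0,0.005,0,0,0.35,0,0,0,0.005,0,0,0.35,0,0,0,0.005,0,0,0.35,0,0,0,0.005,0,0,0.35,0,0,0,0.005,0,0,0.35,0,0,0,0.005,0,0,0.35,0,0,0,0,0,0,0.35]'

```text
time_s: 6.87
tcp_pos: [0.6468, 0.0232, 0.095]
ee_rot: [[-0.954, -0.301, -0.001], [-0.301, 0.954, 0.0], [0.001, 0.0, -1.0]]
wrist_force: [-0.4, -0.9, 0.3]
gripper_width: 0.35
gripper_force: 0.0
```

>>> drive_tool --steps '[0,0,0,0,0,0,0.35,0,0,0,0,0,0,0.35]'

```text
time_s: 7.03
tcp_pos: [0.6479, 0.0236, 0.095]
ee_rot: [[-0.954, -0.301, 0.0], [-0.301, 0.954, -0.0], [-0.0, -0.0, -1.0]]
wrist_force: [0.4, -0.1, -0.9]
gripper_width: 0.351
gripper_force: 0.0
```

```bash
cat > st.py <<'E'
from dish import *
import sys
s=r.sense();R=s['ee_rot'];t=s['tcp_pos'];print(s['time_s'],t.round(4),s['wrist_force'].round(2))
par=P("wrist");im=r.capture("wrist");cv2.imwrite(f"pics/{sys.argv[1]}.png",im)
(c,rad),st=disheval(im,par);print("dish",c.round(4),rad.round(4),st,"in tool",(R.T@(np.array([*c,0])-t)).round(4)[:2],"C in tool",(R.T@(np.array([.5947,.008,0])-t)).round(4)[:2])
E
python3 st.py w6
```

```text
7.0333 [0.6479 0.0236 0.095 ] [ 0.39 -0.08 -0.89]
dish [0.6116 0.0113] 0.0246 [ 273  127  107  104 8454] in tool [ 0.0383 -0.0007] C in tool [0.0555 0.0012]
```

>>> drive_tool --steps '[0,0,0,0.003,0.0004,0,0.35,0,0,0,0.003,0.0004,0,0.35,0,0,0,0.003,0.0004,0,0.35,0,0,0,0.003,0.0004,0,0.35,0,0,0,0.002,0.0004,0,0.35,0,0,0,0,0,0,0.35,0,0,0,0,0,0,0.35,0,0,0,0,0,0,0.35]'

```text
time_s: 7.75
tcp_pos: [0.6339, 0.0212, 0.0949]
ee_rot: [[-0.954, -0.301, 0.0], [-0.301, 0.954, -0.0], [-0.0, -0.0, -1.0]]
wrist_force: [-0.4, 0.8, 0.1]
gripper_width: 0.35
gripper_force: 0.0
```

```bash
python3 st.py w7
```

```text
7.75 [0.6339 0.0212 0.0949] [-0.4   0.81  0.06]
dish [0.5982 0.0093] 0.0246 [ 273  129  107  103 8422] in tool [ 0.0376 -0.0007] C in tool [ 0.0413 -0.0008]
```

```bash
cat > disc.py <<'E'
from dish import *
def radial(n,par,z,r0,r1,c,angs):  # strongest bright-outside edge along rays, then circle fit
    g=cv2.GaussianBlur(cv2.cvtColor(cv2.imread(n),cv2.COLOR_BGR2GRAY),(0,0),1).astype(float);Q=[]
    rr=np.arange(r0,r1,.00025)
    for a in angs:
        X=[np.array([c[0]+k*np.cos(a),c[1]+k*np.sin(a),z]) for k in rr];uv=np.array([proj("wrist",x,par) for x in X],np.float32)
        if (uv<2).any() or (uv[:,1]>225).any():continue
        v=cv2.remap(g.astype(np.float32),uv[None,:,0],uv[None,:,1],cv2.INTER_LINEAR)[0];d=v[6:]-v[:-6];i=d.argmax();Q.append([*X[i+3][:2],d[i]])
    Q=np.array(Q);P2=Q[Q[:,2]>15][:,:2]
    for _ in range(4):
        x,rad=circ(P2);e=abs(np.hypot(*(P2-x).T)-rad);P2=P2[e<max(.0006,2*np.median(e))]
    return x,rad,len(P2),e.max()
E
python3 - <<'E'
from disc import *
par=P("wrist");A=np.radians(np.arange(0,360,3))
print(radial("pics/w7.png",par,.09,.046,.058,(.5947,.008),A))
d=np.load("w1.npz");print(radial("pics/w1.png",(d["K"],d["E"]),.09,.046,.058,(.5947,.008),A))
E
```

```text
(array([0.59542039, 0.0085938 ]), np.float64(0.05479097881821457), 66, np.float64(0.000598983695211934))
(array([0.59408298, 0.00771626]), np.float64(0.05418083367258705), 86, np.float64(0.0005951612972332626))
```

>>> drive_tool --steps '[0,0,0,0.0015,0,0,0.35,0,0,0,0.0015,0,0,0.35,0,0,0,0,0,0,0.35,0,0,0,0,0,0,0.35,0,0,0,0,0,0,0.35]'

```text
time_s: 8.22
tcp_pos: [0.6309, 0.0203, 0.0948]
ee_rot: [[-0.954, -0.301, -0.0], [-0.301, 0.954, -0.0], [0.0, 0.0, -1.0]]
wrist_force: [0.8, 0.1, 0.2]
gripper_width: 0.347
gripper_force: 0.0
```

```bash
python3 st.py w8; python3 - <<'E'
from disc import *
par=P("wrist");A=np.radians(np.arange(0,360,3))
print(radial("pics/w8.png",par,.09,.046,.058,(.5947,.008),A))
E
```

```text
8.2167 [0.6309 0.0203 0.0948] [0.82 0.1  0.18]
dish [0.596  0.0085] 0.0246 [ 273  130  106  103 8389] in tool [ 0.0368 -0.0008] C in tool [ 0.0382 -0.0008]
(array([0.59542679, 0.00854974]), np.float64(0.05473075663234441), 57, np.float64(0.0005011838775444352))
```

>>> drive_tool --steps '[0,0,0,-0.008,0,0,0.35,0,0,0,-0.008,0,0,0.35,0,0,0,0,0,-0.025,0.35,0,0,0,0,0,-0.035,0.35,0,0,0,0,0,-0.035,0.35,0,0,0,0,0,-0.035,0.35,0,0,0,0.0335,0.006,0,0.35,0,0,0,0.0335,0.006,0,0.35,0,0,0,0.0335,0.006,0,0.35,0,0,0,0.0335,0.006,0,0.35]'

```text
time_s: 9.1
tcp_pos: [0.5106, 0.0077, 0.225]
ee_rot: [[-0.954, -0.301, 0.001], [-0.301, 0.954, 0.0], [-0.001, -0.0, -1.0]]
wrist_force: [-0.4, 0.9, 0.7]
gripper_width: 0.35
gripper_force: 0.0
```

>>> drive_tool --steps '[0,0,0,0,0,0,0.35,0,0,0,0,0,0,0.35,0,0,0,0,0,0,0.35]'

```text
time_s: 9.35
tcp_pos: [0.5125, 0.008, 0.2256]
ee_rot: [[-0.953, -0.301, 0.002], [-0.301, 0.953, 0.0], [-0.002, -0.0, -1.0]]
wrist_force: [1.0, 1.2, -0.1]
gripper_width: 0.347
gripper_force: 0.0
```

```bash
python3 - <<'E'
from disc import *
s=r.sense();R=s['ee_rot'];t=s['tcp_pos'];print(s['time_s'],t.round(4),R.round(3).tolist())
print("knob in tool",(R.T@(np.array([.5113,.0078,.114])-t)).round(4),"target",(R.T@(np.array([.5219,-.0322,.114])-t)).round(4))
# top-camera check: gel and disc in one image
im=r.capture("top");cv2.imwrite("pics/top9.png",im);par=P("wrist");cv2.imwrite("pics/w9.png",r.capture("wrist"))
for X in([.5113,.0078,.114],[.5954,.0085,.105]):print(proj("wrist",np.array(X),par).round(0))
E
```

```text
9.35 [0.5125 0.008  0.2256] [[-0.953, -0.301, 0.002], [-0.301, 0.953, 0.0], [-0.002, -0.0, -1.0]]
knob in tool [0.0014 0.0002 0.1116] target [ 0.0034 -0.0412  0.1116]
[327. 194.]
[299. 279.]
```

>>> drive_tool --steps '[0,0,0,0,0,0.035,0.35,0,0,0,0,0,0.035,0.35,0,0,0,0,0,0.035,0.35,0,0,0,0,0,0.012,0.35,0,0,0,0,0,0.006,0.35,0,0,0,0,0,0,0.35,0,0,0,0,0,0,0.35]'

```text
time_s: 10.03
tcp_pos: [0.5127, 0.008, 0.1023]
ee_rot: [[-0.953, -0.301, 0.001], [-0.301, 0.953, -0.0], [-0.001, -0.0, -1.0]]
wrist_force: [-0.3, -0.1, 0.5]
gripper_width: 0.348
gripper_force: 0.0
```

>>> drive_tool --steps '[0,0,0,0.0005,-0.005,0,0.35,0,0,0,0.0005,-0.005,0,0.35,0,0,0,0.0005,-0.005,0,0.35,0,0,0,0.0005,-0.005,0,0.35,0,0,0,0.0005,-0.005,0,0.35,0,0,0,0.0005,-0.005,0,0.35,0,0,0,0,-0.005,0,0.35,0,0,0,0,-0.005,0,0.35,0,0,0,0,-0.003,0,0.35,0,0,0,0,-0.002,0,0.35]'

```text
time_s: 10.87
tcp_pos: [0.5221, -0.0367, 0.1018]
ee_rot: [[-0.954, -0.301, 0.0], [-0.301, 0.954, -0.0], [-0.0, -0.0, -1.0]]
wrist_force: [-1.3, 1.0, 1.0]
gripper_width: 0.351
gripper_force: 1.0
```

>>> drive_tool --steps '[0,0,0,0,0,0,0.35,0,0,0,0,0,0,0.35,0,0,0,0,0,0,0.35]'

```text
time_s: 11.12
tcp_pos: [0.5225, -0.0362, 0.1019]
ee_rot: [[-0.954, -0.301, 0.001], [-0.301, 0.954, -0.0], [-0.001, -0.0, -1.0]]
wrist_force: [0.0, 0.1, -0.2]
gripper_width: 0.347
gripper_force: 0.0
```

```bash
python3 - <<'E'
from disc import *
s=r.sense();R=s['ee_rot'];t=s['tcp_pos'];print(s['time_s'],t.round(4),R.round(3).tolist(),s['wrist_force'].round(2),s['gripper_width'])
print("target",(R.T@(np.array([.5219,-.0322,.114])-t)).round(4))
E
```

```text
11.1167 [ 0.5225 -0.0362  0.1019] [[-0.954, -0.301, 0.001], [-0.301, 0.954, -0.0], [-0.001, -0.0, -1.0]] [ 0.01  0.09 -0.2 ] 0.3472316238987835
target [-0.0007  0.0039 -0.0121]
```

>>> drive_tool --steps '[0,0,0,0,-0.002,0,0.35,0,0,0,0,-0.0015,0,0.35,0,0,0,0,-0.001,0,0.35,0,0,0,0,0,0,0.35,0,0,0,0,0,0,0.35,0,0,0,0,0.003,0,0.35,0,0,0,0,0,0,0.35]'

```text
time_s: 11.7
tcp_pos: [0.5218, -0.0376, 0.1018]
ee_rot: [[-0.954, -0.301, -0.001], [-0.301, 0.954, -0.001], [0.001, -0.0, -1.0]]
wrist_force: [-0.6, 0.5, 0.6]
gripper_width: 0.35
gripper_force: 0.0
```

>>> drive_tool --steps '[0,0,0,0,0,-0.03,0.35,0,0,0,0,0,-0.04,0.35,0,0,0,-0.02,0,-0.035,0.35,0,0,0,-0.02,0,-0.035,0.35,0,0,0,-0.02,0.01,-0.03,0.35,0,0,0,-0.02,0.01,0,0.35,0,0,0,0,0,0,0.35,0,0,0,0,0,0,0.35,0,0,0,0,0,0,0.35]'

```text
time_s: 12.45
tcp_pos: [0.5915, 0.0052, 0.2707]
ee_rot: [[-0.954, -0.301, -0.003], [-0.301, 0.954, -0.001], [0.003, 0.0, -1.0]]
wrist_force: [-0.0, 0.3, 0.3]
gripper_width: 0.348
gripper_force: 0.0
```

```bash
python3 st.py w10; python3 - <<'E'
from disc import *
par=P("wrist");np.savez("w10.npz",K=par[0],E=par[1]);A=np.radians(np.arange(0,360,3))
print(radial("pics/w10.png",par,.09,.046,.058,(.5947,.008),A))
C=np.array([.5954,.0085]);pt=lambda rad,a,z:proj("wrist",np.array([C[0]+rad*np.cos(np.radians(a)),C[1]+rad*np.sin(np.radians(a)),z]),par)
c=pt(.07,205,.09).round().astype(int);print([pt(.084,209,.114),pt(.105,209,.08),pt(.105,189,.08)])
im=cv2.imread("pics/w10.png");u=max(0,c[0]-105);v=max(0,c[1]-65);print(u,v)
cv2.imwrite("pics/w10c.png",cv2.resize(im[v:v+170,u:u+230],None,fx=3.4,fy=3.4,interpolation=cv2.INTER_CUBIC))
E
```

```text
12.45 [0.5915 0.0052 0.2707] [-0.04  0.26  0.28]
dish [0.5961 0.0084] 0.0244 [ 303  162   51   49 1899] in tool [-0.0062  0.0016] C in tool [-0.0047  0.0016]
(array([0.59473458, 0.00812457]), np.float64(0.05426439207597899), 90, np.float64(0.00045341472013148837))
[array([309.96874215,  97.18693557]), array([306.82814842,  75.069936  ]), array([345.32233334,  74.01491833])]
214 47
```

View pics/w10c.png

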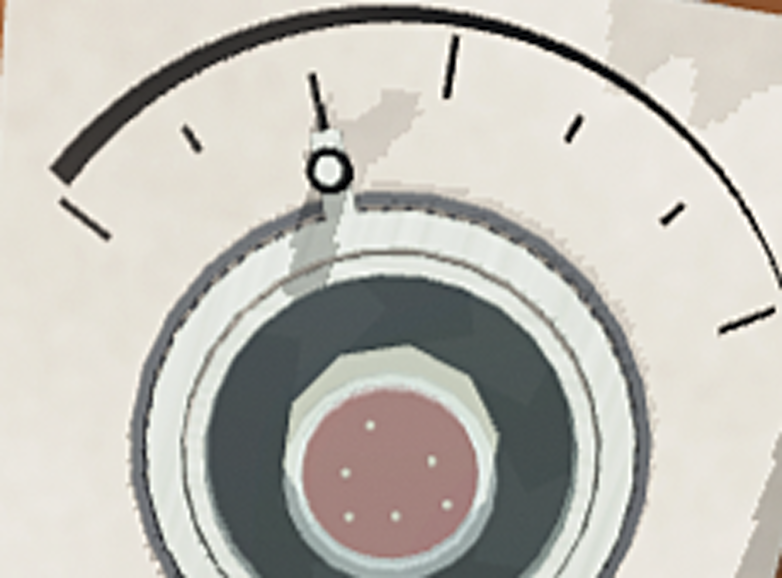

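The pointer runs straight into the short mark ((325,128) to (312,73)). The dish is laterally centred, with both it and the stage at column 390. I'll check the fore-aft position against projected lid and gel outlines.

```bash
python3 - <<'E'
from disc import *
d=np.load("w10.npz");par=(d["K"],d["E"]);t=np.radians(np.arange(0,360,2))
for C in([.5947,.0081],):
  for rad,z in((.03,.105),(.03,.095),(.0244,.105),(.0244,.1),(.0244,.095),(.0543,.09)):
    q=np.array([(proj("wrist",np.array([C[0]+rad*np.cos(a),C[1]+rad*np.sin(a),z]),par)-[214,47])*3.4 for a in t]);print(rad,z,"rows",q[:,1].min().round(),q[:,1].max().round(),"cols",q[:,0].min().round(),q[:,0].max().round())
s=r.sense();b=lambda p,z:back("wrist",(p[0]/3.4+213.65,p[1]/3.4+46.65),z,par)[:2]-C
for n,p,z in(("knob",(330,170),.114),("mark in",(322,102),.08),("mark out",(312,73),.08),("ptr",(325,128),.087),("half in",(446,97),.08)):
    x=b(p,z);print(n,np.hypot(*x).round(4),(np.degrees(np.arctan2(x[1],x[0]))%360).round(1))
E
```

```text
0.03 0.105 rows 366.0 575.0 cols 283.0 497.0
0.03 0.095 rows 361.0 564.0 cols 286.0 494.0
0.0244 0.105 rows 387.0 556.0 cols 303.0 477.0
0.0244 0.1 rows 384.0 551.0 cols 304.0 475.0
0.0244 0.095 rows 381.0 546.0 cols 305.0 474.0
0.0543 0.09 rows 273.0 636.0 cols 204.0 575.0
knob 0.0835 208.5
mark in 0.1025 208.4
mark out 0.1105 209.0
ptr 0.0952 208.6
half in 0.1031 189.0
```

```bash
python3 -c "
from station import r
print(r.finish_job())"
```

```text
the job is handed in; nothing more can be done
None
```

The job is handed in: the dish sits within about 1.5 mm of the stage centre, the iris pointer is within about half a degree of the first short mark past half open, and the bottle, rack and slide box were not touched, finished at about 12.5 s.

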